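# Bring the spotted mug to the blower and hold the dryer dial on its third click

## Task

Turn the mug dryer's carousel by its blue handle until the spotted mug stands in front of the blower tower and the carousel rests in its click there, with all three vessels still standing on it. Then, on the control pod, turn the orange spring-return dial clockwise past its first two clicks to the third (red mark) and keep it there: the program finishes while the fingers still hold the dial on the third click. Leave the other things on the worktop where they are.

Things in the scene. Friction and masses are not known exactly. Their poses are not given: they have to be found in the camera images.
- carousel (a joint): angle of the mug dryer's carousel: grey plate, 244 mm across, top at z 34 mm, on an upright axis; rad, + = counter-clockwise from above, about 0 at the start. Five dark seats 72 deg apart, 78 mm from the axis. Soft clicks at -1.257, 0, +1.257 (free, it pulls itself in from about 0.4 rad away, with up to 0.08 N m); stops at -1.40 and +1.40
- carousel_grip (a point): centre of the blue bar handle on top of the carousel's spindle, on the axis, 163 mm above the worktop; the bar is 56 mm long (along this frame's x axis), 16 mm thick (y) and 36 mm tall, z 145 to 181 mm; the frame is upright and turns with the carousel. The mugs below it reach up to 131 mm
- dock (a point): the place in front of the blower, fixed: 78 mm from the carousel axis towards the blower tower, at the height of the plate's top. Its x axis points from the carousel axis to the tower (white, 110 mm wide, 60 mm deep, 165 mm tall, black grille; its face is 128 mm from the axis)
- spotted_mug: white mug with blue dots, 86 mm across the cup and 96 mm tall, 118 mm with its handle; origin at the underside, in the middle of its overall length, 16 mm from the cup's axis; the handle points along its -y. It starts on the seat next to the dock, left or right of it
- spotted_mug_cup (a point): centre of the underside of the spotted mug's cup, on the cup's axis
- tan_mug: tan mug, 78 mm across, 95 mm tall, 109 mm with its handle; origin at the underside; starts on the seat next to the dock, on the other side from the spotted mug
- drinking_glass: clear tumbler, 69 mm across, 92 mm tall, origin centre of underside; starts at the dock
- pod: control pod, a fixed white box 86 x 86 mm, 95 mm tall, origin under its centre, with the dial on top at its centre; round the dial a short white mark (off) and three longer ones for the clicks, the third red
- dial (a joint): angle of the dial about the vertical axis through the pod's origin; rad, 0 = off (rest), + = clockwise from above. Clicks at 0.35, 0.70 and 1.05, end stop at 1.11. A spring turns it back from everywhere, also from the clicks: 0.06 N m at 0 rising to 0.165 N m at the third click, and the clicks add up to about 0.07 N m
- dial_grip (a point): point to grip on the dial: on its axis, 123 mm above the worktop; z up, turns with the dial. The orange bar to grip is 50 mm long (along this frame's x axis), 13 mm thick (y) and reaches from 101 to 135 mm above the worktop; a black disc of 52 mm diameter lies under it, up to 107 mm
- coffee_jar: jar of coffee, 83 mm across, 157 mm tall, bystander
- tomato_tin: tin, 76 mm across, 110 mm tall, bystander
- spice_jar: spice jar, 41 mm across, 102 mm tall, bystander
- lemon: lemon, 75 mm long, bystander
- peeler: yellow peeler, 187 mm long, lying, bystander

How it is judged:
On the way, in this order (a step that is already met when the one before it is completed fails the run):
1. the spotted mug stands at the dock, the carousel at rest in its click, the dial still off (horizontal distance between spotted_mug_cup and dock below 0.022 m and (value of joint carousel between 1.1666 and 1.3466 rad or value of joint carousel between -1.3466 and -1.1666 rad) and velocity of joint carousel between -0.1 and 0.1 rad/s and value of joint dial below 0.15 rad), for 0.3 s.
2. the dial is turned to the third click, the mug still at the dock (horizontal distance between spotted_mug_cup and dock below 0.022 m and (value of joint carousel between 1.1666 and 1.3466 rad or value of joint carousel between -1.3466 and -1.1666 rad) and value of joint dial above 0.97 rad), for 0.2 s.
At the end, for the whole second after the job is handed in: Spotted mug's cup within 22 mm of the dock, carousel within 0.09 rad of its click; all three vessels upright (0.2 rad) on the carousel; dial beyond 0.97 rad (third click 1.05), still, and held there by the fingers; bystanders within 30 mm of where they were (all of step 2 and contact force between the fingers and dial above 0.5 N and velocity of joint dial between -0.2 and 0.2 rad/s and angle between each of spotted_mug, tan_mug, drinking_glass's own z axis and vertical below 0.2 rad and height (world z) of spotted_mug between 0.025 and 0.05 m and horizontal distance between each of spotted_mug, tan_mug, drinking_glass and carousel_grip below 0.125 m and height (world z) of tan_mug between 0.025 and 0.05 m and height (world z) of drinking_glass between 0.025 and 0.05 m and distance of each of coffee_jar, tomato_tin, spice_jar, lemon, peeler from where it was at the start of the episode below 0.03 m); the arm keeps its last pose, push and grip.
It fails at once if a vessel on the carousel is tipped or lifted off (angle between any of spotted_mug, tan_mug, drinking_glass's own z axis and vertical above 0.4 rad or height (world z) of any of spotted_mug, tan_mug, drinking_glass above 0.06 m or height (world z) of any of spotted_mug, tan_mug, drinking_glass below 0.015 m).
It fails at once if a bystander is pushed away (distance of any of coffee_jar, tomato_tin, spice_jar, lemon, peeler from where it was at the start of the episode above 0.04 m).
It also fails if it takes over 51 s, if anything falls off the work surface, if the arm or the gripper's body presses on something with over 40 N, if the wrist force passes 120 N, or if a joint passes its speed limit or range.

## Robot

A 7-joint arm with a two-finger parallel gripper is mounted at the origin on a cart in front of the work surface, level with it; the furniture and walls round the work are solid. World frame = base frame: x ahead of the robot, y to its left, z up, the work surface at z = 0. Lengths are in m, angles in rad, forces in N, time in s.
With the tool pointing down it reaches from about 0.4 to 0.9 m from the base axis. Payload 5.5 kg.
Tool frame: the origin (TCP) lies midway between the tips of the shut fingers; the grasp point (between the pads) lies 19 mm behind it (manip.grip_depth is the distance from the TCP to the grasp point, in m); z points along the fingers, y is the line along which they close (so a half turn about z gives the same grasp; the last joint's range is limited). The gripper opens to 92 mm and grips with 3 to 60 N. Pads are 19 mm wide; open, the fingers measure 130 mm over their backs; the gripper's body (75 mm by 190 mm) begins 47 mm behind the grasp point.
Start: joints at [1.513, 0.501, -0.427, 1.55, 0.221, 1.138, -0.21], TCP at [0.205, -0.617, 0.198] pointing down, gripper open.
Joint ranges: [-2.88, 2.88], [-0.31, 2.03], [-1.54, 1.56], [0.2, 2.42], [-1.41, 4.55], [0.19, 2.02], [-2.57, 2.57]. Speed limits (rad/s): [2.57, 2.57, 3.14, 3.14, 3.14, 3.14, 3.14].

## Interface

Orientations are given as a unit quaternion [x, y, z, w].
In Python, from bench import manip, effector, viewer gives the robot as it stands. Calls block until the motion is done:
- manip.move_pose(position, orientation): joint-space move of the TCP to a pose.
- manip.servo_line(position, ori=None, vel=0.15): straight line of the TCP; ori=None keeps the orientation; vel is the mean speed in m/s.
- manip.movej(angles): joint-space move.
- effector.open_jaws() and effector.close(f_grip=None): open the fingers fully, or close them until they stop; f_grip is the grip in N (None keeps the last).
- manip.sleep(seconds).
- manip.solve_ik(position, orientation): joint angles nearest the present ones, or None.
- viewer.get_image(name): name is "side" or "top"; returns the picture (480x640x3 uint8, red, green, blue); there is no depth.
- viewer.get_calibration(name): a dict with "vfov" (degrees; the focal length in pixels is half the picture's height over the tangent of half this angle, whatever the lens; pixels are square), "cx", "cy" (the principal point, pixels), "dist_coeffs" ([k1, k2, p1, p2, k3] as OpenCV has them; the pictures are not rectified), "eye" and "attitude" of the camera in the world. Camera axes: x right, y down, z forward; pixel columns grow to the right and rows downward; lengths in m; the calibration is good to about 2 mm. A picture is of the moment at which its call begins. get_calibration takes no time and is no camera call.
A pose or a line that the arm cannot do raises manip.PlanningError and nothing moves.
- manip.hand_in(): hands the job in; it is judged then, once.
Readings, each from a call of its own:
- manip.current_clock(): time.
- manip.current_q(): joint angles.
- manip.current_joint_velocities(): joint speeds.
- manip.current_tau(): joint torques, N m.
- manip.current_tool_pos(): TCP position.
- manip.current_tcp_rot(): TCP orientation.
- manip.current_force(): force on the tool from outside, world axes, zero at the start.
- manip.current_wrist_torque(): the same for the moment, N m.
- manip.current_finger_gap(): finger opening in m.
- manip.current_gripper_force(): force on a finger pad.
Only numpy, scipy, OpenCV 4.12 (cv2) and the standard library are available. Lean on these libraries where they do the work, as an engineer would, in place of code of your own. Each camera call takes 0.05 s, during which the arm holds its last target. There are 200 camera calls.

## Working session

There is one attempt and no reset: what is moved stays moved. The work goes in short steps, each a Python script; the robot and the scene stay as the last script left them, time stands still between calls to the robot, and variables do not carry over. Pictures are saved under pics/ and viewed, at most 10 in all, crops included, and the job is handed in when it is done.

```bash
mkdir -p pics; ls; python3 - <<'E'
from bench import manip, effector, viewer
import cv2
for n in ("side","top"):
    cv2.imwrite(f"pics/{n}0.png",viewer.get_image(n)[:,:,::-1]); print(n,viewer.get_calibration(n))
print(manip.current_clock(),manip.current_tcp_rot(),manip.grip_depth)
E
```

```text
pics
side {'vfov': 43.84338474068754, 'cx': 311.9445977015637, 'cy': 249.6604012229217, 'dist_coeffs': array([-0.18860644,  0.        ,  0.        ,  0.        ,  0.        ]), 'eye': array([-0.53531712,  1.08284857,  1.16451087]), 'attitude': array([-0.33711337,  0.816138  , -0.43014974,  0.18773528])}
top {'vfov': 42.11127931649418, 'cx': 322.0639179205595, 'cy': 239.02526616913897, 'dist_coeffs': array([-0.01385517,  0.        ,  0.        ,  0.        ,  0.        ]), 'eye': array([-0.14966453, -0.0383795 ,  1.70207474]), 'attitude': array([ 0.72273637, -0.66149097,  0.13645749, -0.14649636])}
0.1 [ 9.87160512e-01  1.59728987e-01 -1.13902897e-04 -8.72429438e-04] 0.0188
```

View pics/side0.png

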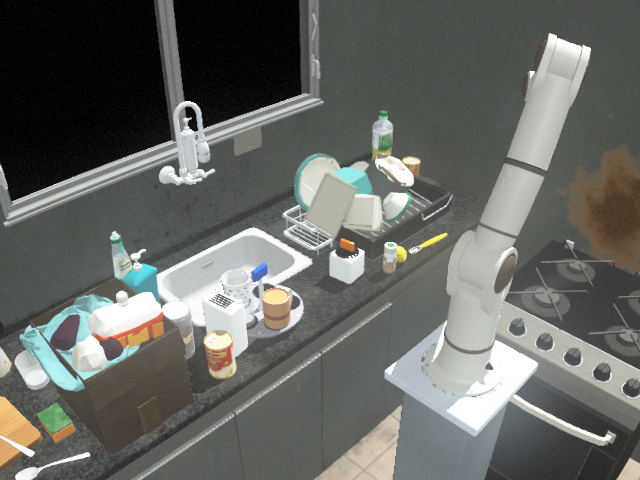

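View pics/top0.png

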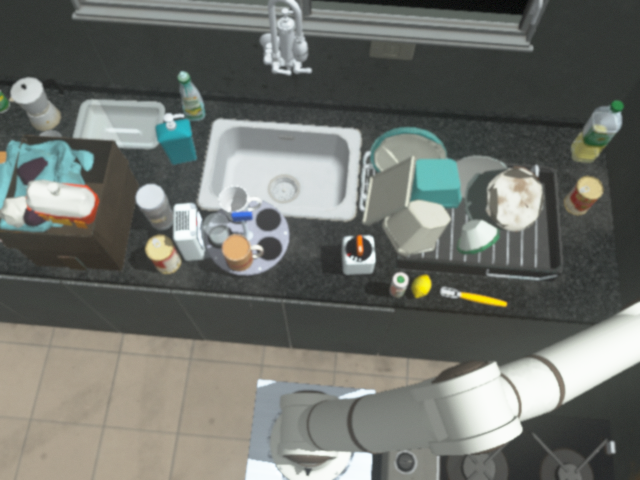

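The side view shows the blue handle near (260,271) and the orange dial near (348,245). In the top view they are near (242,215) and (359,245), with the spotted mug at (233,199), the tan mug at (237,253) and the tower on the left. I'll enlarge these areas next.

```bash
python3 - <<'E'
import cv2,numpy as np
t=cv2.imread("pics/top0.png");s=cv2.imread("pics/side0.png")
a=cv2.resize(t[170:290,165:295],None,fx=5,fy=5,interpolation=cv2.INTER_CUBIC)  
cv2.imwrite("pics/topcar.png",a)
b=cv2.resize(s[250:350,200:310],None,fx=5,fy=5,interpolation=cv2.INTER_CUBIC) 
cv2.imwrite("pics/sidecar.png",b)
c=np.hstack([cv2.resize(t[225:280,335:385],(400,440),interpolation=cv2.INTER_CUBIC),cv2.resize(s[232:287,323:373],(400,440),interpolation=cv2.INTER_CUBIC)])
cv2.imwrite("pics/pod.png",c)
E
```

```text
(no output)
```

View pics/topcar.png

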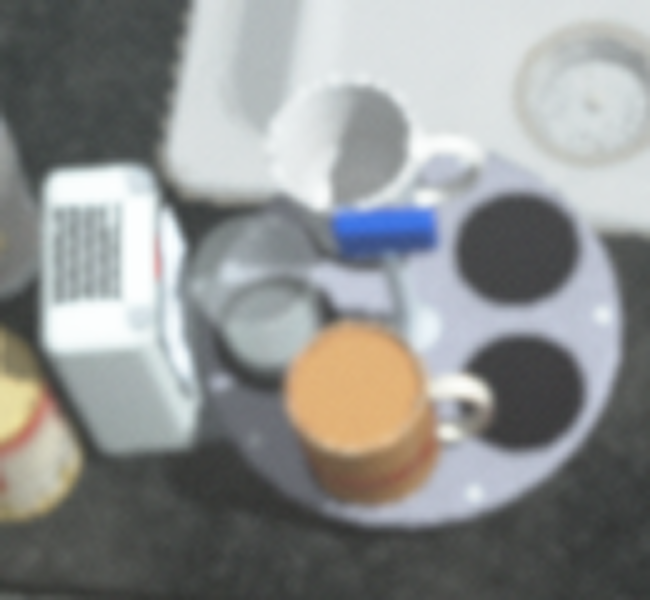

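View pics/sidecar.png

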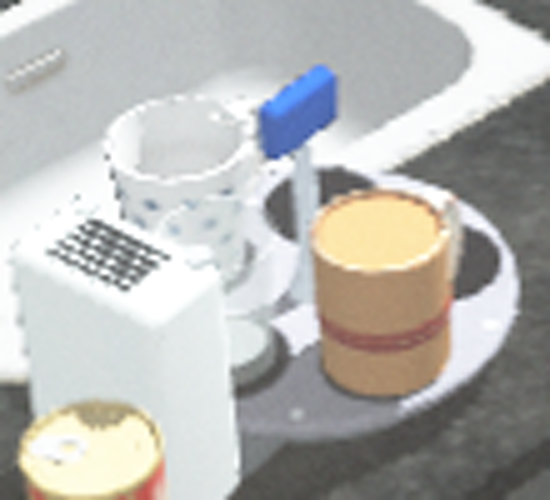

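View pics/pod.png

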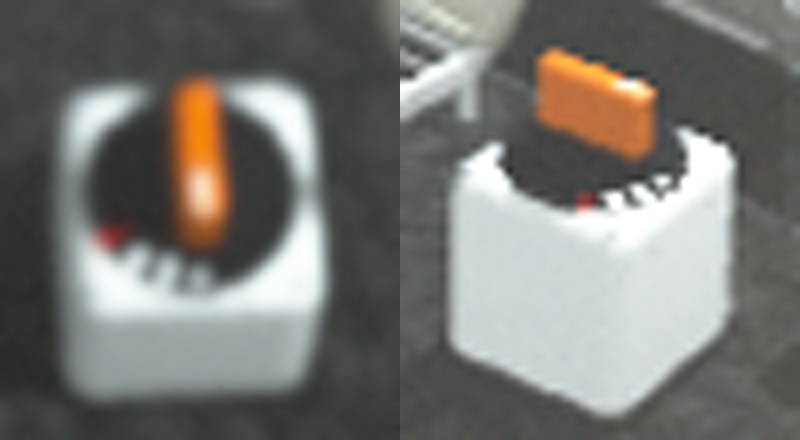

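```bash
cat > fit.py <<'E'
import cv2,numpy as np
from scipy.spatial.transform import Rotation as R
from scipy.optimize import minimize
from bench import viewer
def cam(n):
    c=viewer.get_calibration(n); f=240/np.tan(np.radians(c["vfov"]/2))
    K=np.array([[f,0,c["cx"]],[0,f,c["cy"]],[0,0,1]]); Rc=R.from_quat(c["attitude"]).as_matrix().T
    return K,c["dist_coeffs"],Rc,-Rc@c["eye"]
C={n:cam(n) for n in("top","side")}
def proj(n,P):
    K,d,Rc,t=C[n]; return cv2.projectPoints(np.atleast_2d(P).astype(float),cv2.Rodrigues(Rc)[0],t,K,d)[0][:,0]
def tri(uv):
    A=[];b=[]
    for n in C:
        K,d,Rc,t=C[n]; x,y=cv2.undistortPoints(np.array([[uv[n]]],float),K,d)[0,0]
        r=Rc.T@[x,y,1]; r/=np.linalg.norm(r); M=np.eye(3)-np.outer(r,r); A.append(M);b.append(M@(-Rc.T@t))
    return np.linalg.lstsq(np.vstack(A),np.hstack(b),rcond=None)[0]
def mask(img,col):
    h=cv2.cvtColor(img,cv2.COLOR_RGB2HSV)
    return cv2.inRange(h,(105,120,60),(130,255,255)) if col=="blue" else cv2.inRange(h,(5,180,110),(16,255,255))
def fit(imgs,col,rois,size):
    S=8; M={};cen={}
    for n in C:
        x0,y0,x1,y1=rois[n]; big=cv2.resize(imgs[n][y0:y1,x0:x1],None,fx=S,fy=S,interpolation=cv2.INTER_CUBIC)
        k,l,st,ce=cv2.connectedComponentsWithStats(mask(big,col)); i=1+st[1:,4].argmax(); M[n]=(l==i); cen[n]=(ce[i]+.5)/S-.5+[x0,y0]
    p=tri(cen); box=np.array([[a,b,c] for a in(-.5,.5) for b in(-.5,.5) for c in(-.5,.5)])*size
    def cost(q):
        P=box@R.from_euler("z",q[3]).as_matrix().T+q[:3]; e=0
        for n in C:
            u=(proj(n,P)-np.array(rois[n][:2])+.5)*S-.5; m=np.zeros(M[n].shape,np.uint8)
            cv2.fillConvexPoly(m,cv2.convexHull(np.round(u*16).astype(np.int32)),1,shift=4)
            e+=(M[n]^(m>0)).sum()/M[n].sum()
        return e
    best=min((minimize(cost,[*p,y],method="Nelder-Mead",options=dict(initial_simplex=np.array([[*p,y]]+[[*(p+d),y+e] for d,e in zip([[.005,0,0],[0,.005,0],[0,0,.005],[0,0,0]],[0,0,0,.15])]))) for y in np.arange(0,np.pi,.3)),key=lambda r:r.fun)
    return p,best.x,best.fun
BLUE={"top":(225,203,262,228),"side":(245,258,275,287)}
ORNG={"top":(350,228,370,262),"side":(335,234,360,256)}
SB=[.056,.016,.036]; SO=[.050,.013,.028]
E
python3 - <<'E'
from fit import *
I={n:cv2.imread(f"pics/{n}0.png")[:,:,::-1].copy() for n in C}
print(fit(I,"blue",BLUE,SB)); print(fit(I,"orange",ORNG,SO))
# tower: top-face centre from crops; pod top face corners
print("tower top",tri({"top":(165+101/5,170+260/5),"side":(200+120/5,250+258/5)}))
print("pod top near corner",tri({"top":(335+80/8,225+310/8),"side":(323+225/8-0,232+245/8)}))
E
```

```text
(array([0.55440125, 0.23950678, 0.16655581]), array([0.55735474, 0.23838105, 0.16242136, 1.96356948]), np.float64(0.9878483158662166))
(array([ 0.52380655, -0.08583796,  0.13138616]), array([ 0.55690607, -0.11324076,  0.17974935, -1.7987915 ]), np.float64(2.0))
tower top [0.52409734 0.38999743 0.16154407]
pod top near corner [ 0.46667009 -0.05295526  0.09362045]
```

```bash
sed -i 's/(105,120,60)/(105,100,40)/; s/(5,180,110),(16,255,255)/(4,120,90),(20,255,255)/' fit.py; python3 - <<'E'
from fit import *
I={n:cv2.imread(f"pics/{n}0.png")[:,:,::-1].copy() for n in C}
rows=[]
for col,ro,sz in(("blue",BLUE,SB),("orange",ORNG,SO)):
    p,x,f=fit(I,col,ro,sz); print(col,p,x,f); tl=[]
    for n in C:
        x0,y0,x1,y1=ro[n]; b=cv2.resize(I[n][y0:y1,x0:x1],None,fx=8,fy=8,interpolation=cv2.INTER_CUBIC)
        k,l,st,ce=cv2.connectedComponentsWithStats(mask(b,col)); i=1+st[1:,4].argmax(); print(n,st[i],ce[i])
        m=(l==i).astype(np.uint8); cv2.drawContours(b,cv2.findContours(m,0,2)[0],-1,(0,255,0),1)
        box=np.array([[a,c,d] for a in(-.5,.5) for c in(-.5,.5) for d in(-.5,.5)])*sz
        u=(proj(n,box@R.from_euler("z",x[3]).as_matrix().T+x[:3])-[x0,y0]+.5)*8
        cv2.polylines(b,[cv2.convexHull(u.astype(np.int32))],True,(255,0,0),1)
        tl.append(cv2.copyMakeBorder(b,0,280-b.shape[0],0,300-b.shape[1],0))
    rows.append(np.hstack(tl))
cv2.imwrite("pics/dbg.png",np.vstack(rows)[:,:,::-1])
E
```

```text
blue [0.55425394 0.23951066 0.16636175] [0.55662219 0.23904768 0.1629229  1.91008614] 0.7130614834679572
top [   51    69   167    77 10498] [134.35625833 104.62411888]
side [   57    41   120   149 11417] [117.20986249 114.52702111]
orange [ 0.51679297 -0.08767895  0.12067196] [ 0.51549947 -0.08781016  0.1215979   0.16384016] 0.5088011430655759
top [  48   53   65  172 7966] [ 78.93396937 136.53088125]
side [  41   33  118  110 8480] [97.00613208 88.2696934 ]
```

View pics/dbg.png

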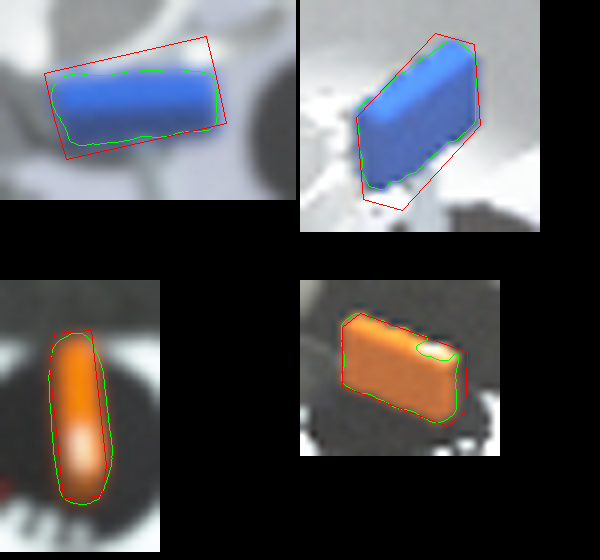

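```bash
python3 - <<'E'
s=open('fit.py').read()
a=s.index("    def cost"); b=s.index("BLUE=")
s=s[:a]+'''    D=np.array([[np.cos(t),np.sin(t)] for t in np.arange(0,2*np.pi,np.pi/12)])
    H={n:((np.argwhere(M[n])[:,::-1]+.5)/S-.5+rois[n][:2]) for n in C}
    H={n:(H[n]@D.T).max(0) for n in C}
    def res(q):
        P=box@R.from_euler("z",q[3]).as_matrix().T+q[:3]
        return np.hstack([(proj(n,P)@D.T).max(0)-H[n] for n in C])
    best=min((least_squares(res,[*p,y],loss="soft_l1",x_scale=[.01,.01,.01,.1]) for y in np.arange(0,np.pi,.3)),key=lambda r:r.cost)
    return p,best.x,np.sqrt((best.fun**2).mean())
'''+s[b:]
s=s.replace("import minimize","import least_squares")
open('fit.py','w').write(s)
E
python3 - <<'E'
from fit import *
I={n:cv2.imread(f"pics/{n}0.png")[:,:,::-1].copy() for n in C}
print(fit(I,"blue",BLUE,SB)); print(fit(I,"orange",ORNG,SO))
E
```

```text
(array([0.55425394, 0.23951066, 0.16636175]), array([0.55660276, 0.23877032, 0.16419653, 1.89462769]), np.float64(1.7431550627702828))
(array([ 0.51679297, -0.08767895,  0.12067196]), array([ 0.51524001, -0.08759976,  0.121674  ,  0.14712378]), np.float64(0.621564355990446))
```

```bash
python3 - <<'E'
from fit import *
import fit as F
I={n:cv2.imread(f"pics/{n}0.png")[:,:,::-1].copy() for n in C}
for h in (.018,.022,.026,.030):
    print(h,*fit(I,"blue",BLUE,[.056,.016,h])[1:])
for h in (.02,.024,.028,.034):
    print(h,*fit(I,"orange",ORNG,[.05,.013,h])[1:])
E
```

```text
0.018 [0.55479198 0.23916994 0.1656022  1.79065   ] 0.9493323714841125
0.022 [0.55511202 0.23910801 0.16591614 1.80327971] 0.9873789857030028
0.026 [0.55550352 0.23900007 0.16571278 1.81657017] 1.1263984367587878
0.03 [0.55597088 0.23885383 0.16516393 1.84364749] 1.3399955617360437
0.02 [ 0.51535557 -0.08750982  0.12135489  0.14627659] 0.6400969217598258
0.024 [ 0.51526775 -0.08750281  0.12167354  0.14489371] 0.5540484491872023
0.028 [ 0.51524001 -0.08759976  0.121674    0.14712378] 0.621564355990446
0.034 [ 0.51551005 -0.08785725  0.12083443  3.29174109] 0.9178627347753252
```

```bash
cat >> fit.py <<'E'
def onplane(n,uv,z):
    K,d,Rc,t=C[n]; x,y=cv2.undistortPoints(np.array([[uv]],float),K,d)[0,0]
    r=Rc.T@[x,y,1]; o=-Rc.T@t; return o+r*(z-o[2])/r[2]
E
python3 - <<'E'
from fit import *
for n,a,b,z in [("top",(165+335/5,170+210/5),(165+435/5,170+208/5),.181),("top",(225+62/8,203+108/8),(225+215/8,203+105/8),.181),
 ("side",(245+72/8,258+122/8),(245+170/8,258+58/8),.181),("side",(245+90/8,258+187/8),(245+175/8,258+124/8),.145),
 ("top",(165+45/5,170+348/5),(165+165/5,170+348/5),.165),("top",(165+45/5,170+170/5),(165+45/5,170+348/5),.165)]:
    A,B=onplane(n,a,z),onplane(n,b,z); d=A-B; print(n,A[:2],B[:2],np.linalg.norm(d)*1e3,np.arctan2(d[1],d[0]))
E
```

```text
top [0.55440366 0.26259072] [0.56040577 0.20892572] 53.99961416253269 1.6821773598509346
top [0.54127767 0.25864265] [0.54697342 0.20748306] 51.47567696631504 1.681672729869429
side [0.54595157 0.26653279] [0.55041048 0.21717964] 49.55416249209669 1.6608988938476585
side [0.55086901 0.2574146 ] [0.55772233 0.21128742] 46.63351675326464 1.7182917795367805
top [0.4668016 0.4087615] [0.47253203 0.34468781] 64.32942205385991 1.6599940790054364
top [0.57174825 0.42794578] [0.4668016 0.4087615] 106.68568963196712 0.18080406200062396
```

```bash
cat > plan.py <<'E'
import numpy as np
from scipy.spatial.transform import Rotation as R
from bench import manip, effector, viewer
CAR=np.array([.5545,.239]); DIAL=np.array([.5153,-.0877]); YC=1.69; YD=.147
def q(yaw): return (R.from_euler("z",yaw)*R.from_euler("x",np.pi)).as_quat()
E
python3 - <<'E'
from plan import *
np.set_printoptions(precision=2,suppress=True)
for nm,P,Y,z,d in(("car",CAR,YC,.148,1.257),("dial",DIAL,YD,.106,-1.1)):
    for k in(-1,0,1):
        for zz in (z,.28):
            for e in (0,d):
                print(nm,k,zz,e,manip.solve_ik([*P,zz],q(Y+k*np.pi+e)))
print(manip.current_q())
E
```

```text
car -1 0.148 0 [ 0.39  0.84 -1.3   1.7   0.85  1.28  2.16]
car -1 0.148 1.257 [ 0.1   0.55 -0.75  1.71  0.42  1.05 -2.55]
car -1 0.28 0 [ 0.4   0.65 -1.3   1.56  0.63  1.42  2.32]
car -1 0.28 1.257 [-0.46  0.32  0.01  1.59 -0.    1.24 -2.21]
car 0 0.148 0 [ 0.39  0.84 -1.3   1.7   0.85  1.28 -0.98]
car 0 0.148 1.257 [ 0.39  0.84 -1.3   1.7   0.85  1.28  0.28]
car 0 0.28 0 [ 0.4   0.65 -1.3   1.56  0.63  1.42 -0.83]
car 0 0.28 1.257 [ 0.4   0.65 -1.3   1.56  0.63  1.42  0.43]
car 1 0.148 0 [ 0.39  0.84 -1.3   1.7   0.85  1.28  2.16]
car 1 0.148 1.257 [ 0.1   0.55 -0.75  1.71  0.42  1.05 -2.55]
car 1 0.28 0 [ 0.4   0.65 -1.3   1.56  0.63  1.42  2.32]
car 1 0.28 1.257 [-0.46  0.32  0.01  1.59 -0.    1.24 -2.21]
dial -1 0.106 0 [ 0.91  0.57 -1.01  1.94  0.59  0.97  1.33]
dial -1 0.106 -1.1 [ 0.89  0.56 -0.99  1.94  0.58  0.96  0.24]
dial -1 0.28 0 [ 1.13  0.43 -1.3   1.75  0.43  1.29  1.45]
dial -1 0.28 -1.1 [ 1.11  0.41 -1.26  1.75  0.4   1.28  0.37]
dial 0 0.106 0 [ 0.72  0.46 -0.74  1.94  0.4   0.89 -1.65]
dial 0 0.106 -1.1 [-0.43  0.43  0.68  1.98 -0.36  0.85 -2.08]
dial 0 0.28 0 [ 0.92  0.28 -0.95  1.75  0.24  1.23 -1.52]
dial 0 0.28 -1.1 [ 0.75  0.23 -0.74  1.76  0.17  1.21 -2.56]
dial 1 0.106 0 [ 0.91  0.57 -1.01  1.94  0.59  0.97  1.33]
dial 1 0.106 -1.1 [ 0.89  0.56 -0.99  1.94  0.58  0.96  0.24]
dial 1 0.28 0 [ 1.13  0.43 -1.3   1.75  0.43  1.29  1.45]
dial 1 0.28 -1.1 [ 1.11  0.41 -1.26  1.75  0.4   1.28  0.37]
[ 1.51  0.5  -0.43  1.55  0.22  1.14 -0.21]
```

```bash
python3 - <<'E'
from plan import *
c=manip.current_clock
manip.servo_line([.205,-.617,.36],vel=.3); print(c())
effector.open_jaws()
manip.move_pose([.40,-.25,.38],q(YC)); print(c(),manip.current_q().round(2))
manip.move_pose([*CAR,.28],q(YC)); print(c(),manip.current_q().round(2))
manip.servo_line([*CAR,.149],vel=.12)
print(c(),manip.current_force(),manip.current_tool_pos())
effector.close(f_grip=20); print(c(),manip.current_finger_gap(),manip.current_gripper_force(),manip.current_force(),manip.current_wrist_torque(),manip.current_tool_pos())
E
```

```text
0.7917
2.5417 [ 1.4   0.06 -0.92  1.7   0.05  1.4   0.58]
4.4333 [ 0.18  0.44 -0.86  1.56  0.34  1.3  -0.61]
5.675 [-0.48844053  0.40498991 -0.00404562] [0.55508987 0.23942648 0.14990227]
6.85 0.015572080537447287 19.922667145729065 [-0.13172217  0.30495326  0.50583795] [-0.02253141 -0.11855919 -0.01055513] [0.55453504 0.23902275 0.14898403]
```

```bash
python3 - <<'E'
from plan import *
q0=manip.current_q(); t0=manip.current_clock()
for i in range(1,13):
    qq=q0.copy(); qq[6]+=1.257*i/12; manip.movej(qq)
    if i in(1,2,4,8,12): print(i,manip.current_clock()-t0,manip.current_force().round(1),manip.current_wrist_torque().round(2))
manip.sleep(.3)
import cv2
for n in("top","side"): cv2.imwrite(f"pics/{n}1.png",viewer.get_image(n)[:,:,::-1])
a=cv2.imread("pics/top1.png")[150:300,150:310];b=cv2.imread("pics/side1.png")[220:370,170:330]
cv2.imwrite("pics/c1.png",cv2.resize(np.hstack([a,b]),(800,375),interpolation=cv2.INTER_CUBIC))
E
```

```text
1 0.25 [0.2 0.  1.5] [-0.04 -0.24 -0.02]
2 0.5 [ 0.8 -1.5  0.1] [-0.07 -0.28  0.01]
4 1.0 [ 0.4 -0.  -0.6] [ 0.07 -0.3   0.09]
8 2.0 [ 1.9  0.5 -2.8] [ 0.27 -0.38  0.27]
12 3.0 [ 1.1  1.4 -2.2] [ 0.43 -0.23  0.19]
```

View pics/c1.png

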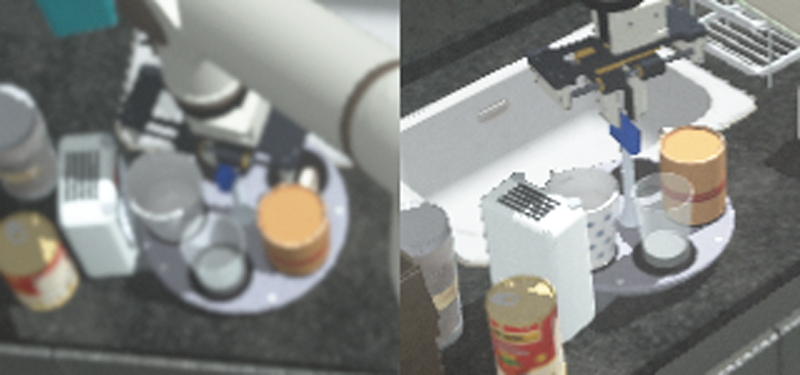

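The carousel has turned: the spotted mug now stands beside the tower, and the glass and tan mug are upright. Next I'll release, lift and check.

```bash
python3 - <<'E'
from plan import *
import cv2
effector.open_jaws(); manip.sleep(.3)
manip.servo_line([*CAR,.29],vel=.2)
manip.move_pose([*DIAL,.26],q(YD+np.pi)); print(manip.current_clock(),manip.current_q().round(2))
for n in("top","side"): cv2.imwrite(f"pics/{n}2.png",viewer.get_image(n)[:,:,::-1])
a=cv2.imread("pics/top2.png")[160:280,160:300];b=cv2.imread("pics/side2.png")[230:350,180:320]
cv2.imwrite("pics/c2.png",cv2.resize(np.hstack([a,b]),(800,343),interpolation=cv2.INTER_CUBIC))
from fit import *
I={n:cv2.imread(f"pics/{n}2.png")[:,:,::-1].copy() for n in C}
print(fit(I,"blue",BLUE,[.056,.016,.022]))
E
```

```text
13.9333 [ 0.89  0.3  -0.93  1.78  0.25  1.19  1.61]
(array([0.55577401, 0.23886682, 0.16509475]), array([0.55626149, 0.23880761, 0.16498644, 2.91956407]), np.float64(0.920278521498367))
```

View pics/c2.png

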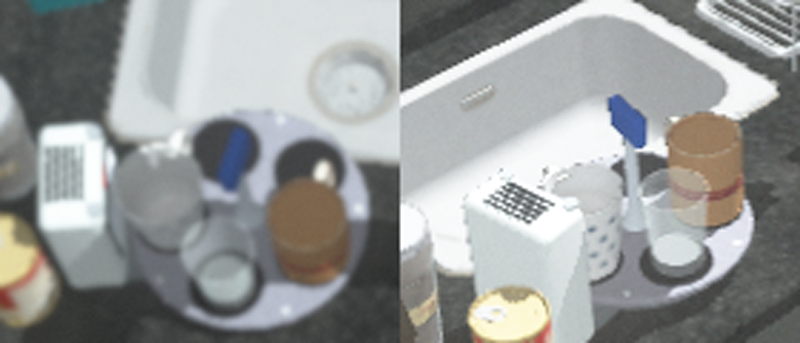

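Seated in the click, with the handle's yaw fitted at 2.92. The spotted mug's rim centre is near (160,188) in the top crop and (583,188) in the side crop. I'll check its position, then go to the dial.

```bash
python3 - <<'E'
from plan import *
from fit import *
s=800/280
u={"top":(160+160/s,160+188/s),"side":(180+183/s,230+188/s)}
print("rim",tri(u),onplane("top",u["top"],.13),"dock",CAR+.078*np.array([np.cos(1.72),np.sin(1.72)]))
manip.servo_line([*DIAL,.110],vel=.12)
print(manip.current_force().round(2),manip.current_tool_pos())
effector.close(f_grip=50)
print(manip.current_clock(),manip.current_finger_gap(),manip.current_gripper_force(),manip.current_force().round(2),manip.current_wrist_torque().round(2),manip.current_tool_pos(),manip.current_q().round(3))
E
```

```text
rim [0.53530544 0.31258412 0.13047857] [0.53216702 0.31066947 0.13      ] dock [0.54290525 0.3161334 ]
[-0.82 -0.64  1.27] [ 0.51599409 -0.0877714   0.11072697]
16.875 0.0004502898638523097 0.0 [-0.84  0.5  -0.44] [ 0.2  -0.12 -0.03] [ 0.51531462 -0.08771933  0.11001586] [ 0.78   0.482 -0.825  1.938  0.445  0.913  1.449]
```

```bash
python3 - <<'E'
import cv2,numpy as np
from bench import viewer,manip
for n in("top","side"): cv2.imwrite(f"pics/{n}3.png",viewer.get_image(n)[:,:,::-1])
a=cv2.imread("pics/top3.png")[200:300,310:410];b=cv2.imread("pics/side3.png")[200:300,300:400]
cv2.imwrite("pics/c3.png",cv2.resize(np.hstack([a,b]),(800,400),interpolation=cv2.INTER_CUBIC))
print(manip.current_tcp_rot(),manip.current_finger_gap())
E
```

```text
[-7.34571962e-02  9.97298371e-01 -4.49265025e-06  4.43742151e-06] 0.0004198536742074915
```

View pics/c3.png

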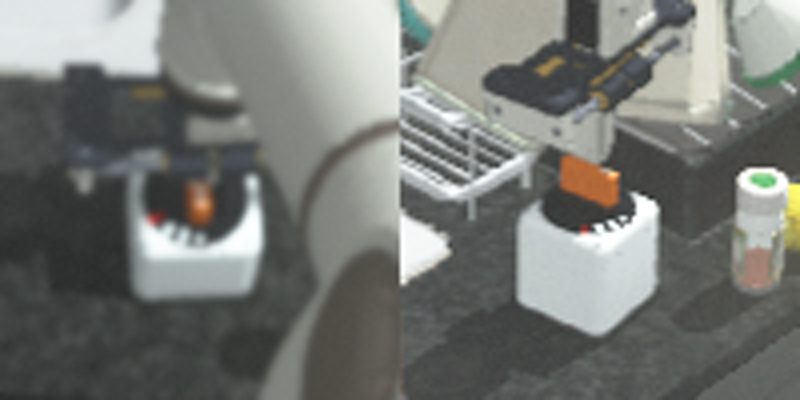

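```bash
python3 - <<'E'
from fit import *
from plan import *
for z in (.11,.123,.176,.25):
    P=[.5153,-.0877,z]; a=proj("top",P)[0];b=proj("side",P)[0]
    print(z,a.round(1),b.round(1),"crop",((a-[310,200])*4).round(),((b-[300,200])*4+[400,0]).round())
I={n:cv2.imread(f"pics/{n}2.png")[:,:,::-1].copy() for n in C}
print(fit(I,"orange",ORNG,[.05,.013,.028]))
E
```

```text
0.11 [358.9 246. ] [347.5 247.8] crop [196. 184.] [590. 191.]
0.123 [359.2 244.2] [347.5 244.4] crop [197. 177.] [590. 178.]
0.176 [360.4 236.6] [347.8 230.2] crop [201. 146.] [591. 121.]
0.25 [362.1 225.1] [348.2 209.6] crop [208. 100.] [593.  38.]
(array([ 0.51678846, -0.08721241,  0.12105409]), array([ 0.51549163, -0.08731826,  0.12168132,  3.27405277]), np.float64(0.6269311307052794))
```

The picture shows the shut fingertips ending just above the orange bar, near (600,158) in the side crop. The reported TCP projects to (590,191), so the tips are about 27 mm higher than reported. I'll open and lower step by step while watching the force.

```bash
python3 - <<'E'
from plan import *
effector.open_jaws()
f0=manip.current_force(); print(f0.round(2), manip.current_clock())
for z in np.arange(.105,.0839,-.005):
    manip.servo_line([*DIAL,z],vel=.06); f=manip.current_force(); print(round(z,3),f.round(2),manip.current_tool_pos().round(4))
    if np.linalg.norm(f-f0)>6: manip.servo_line([*DIAL,z+.006],vel=.06); break
effector.close(f_grip=50)
print(manip.current_clock(),manip.current_finger_gap(),manip.current_gripper_force(),manip.current_force().round(2),manip.current_wrist_torque().round(2))
E
```

```text
[ 0.23 -0.16  0.05] 18.4333
0.105 [-0.39 -0.07 -0.35] [ 0.5149 -0.0877  0.1045]
0.1 [-0.24  0.18  0.39] [ 0.5149 -0.0877  0.0996]
0.095 [ 0.13  0.7  -0.53] [ 0.515  -0.0877  0.0946]
0.09 [ 0.32 -0.64 -0.08] [ 0.515  -0.0876  0.0896]
0.085 [-0.21  0.26  0.08] [ 0.5149 -0.0877  0.0846]
20.8833 0.012989295766266847 49.97622013092041 [-1.54  4.73  1.28] [ 1.09  0.09 -0.2 ]
```

```bash
python3 - <<'E'
from plan import *
q0=manip.current_q()
for a in (.1,.25,.4,.55,.7,.85,.95,1.0,1.05,1.08):
    qq=q0.copy(); qq[6]-=a; manip.movej(qq); manip.sleep(.1)
    print(a,round(q0[6]-manip.current_q()[6],3),manip.current_wrist_torque().round(3),round(manip.current_finger_gap(),4),round(manip.current_gripper_force(),1))
manip.sleep(.3); print(manip.current_clock())
import cv2
for n in("top","side"): cv2.imwrite(f"pics/{n}4.png",viewer.get_image(n)[:,:,::-1])
a=cv2.imread("pics/top4.png")[220:290,320:390];b=cv2.imread("pics/side4.png")[225:295,313:383]
cv2.imwrite("pics/c4.png",cv2.resize(np.hstack([a,b]),(800,400),interpolation=cv2.INTER_CUBIC))
E
```

```text
0.1 0.097 [ 0.446 -0.017  0.071] 0.0127 50.0
0.25 0.246 [ 0.493 -0.112  0.057] 0.0125 50.0
0.4 0.395 [0.437 0.043 0.136] 0.0129 50.0
0.55 0.545 [ 0.382 -0.058  0.108] 0.0127 50.0
0.7 0.695 [ 0.247 -0.079  0.121] 0.0125 50.0
0.85 0.845 [0.201 0.003 0.208] 0.0127 50.0
0.95 0.946 [0.125 0.046 0.131] 0.013 50.0
1.0 0.998 [0.049 0.034 0.103] 0.0128 50.0
1.05 1.048 [-0.054  0.13   0.145] 0.0125 50.0
1.08 1.079 [-0.074  0.151  0.202] 0.0127 50.0
24.7667
```

View pics/c4.png

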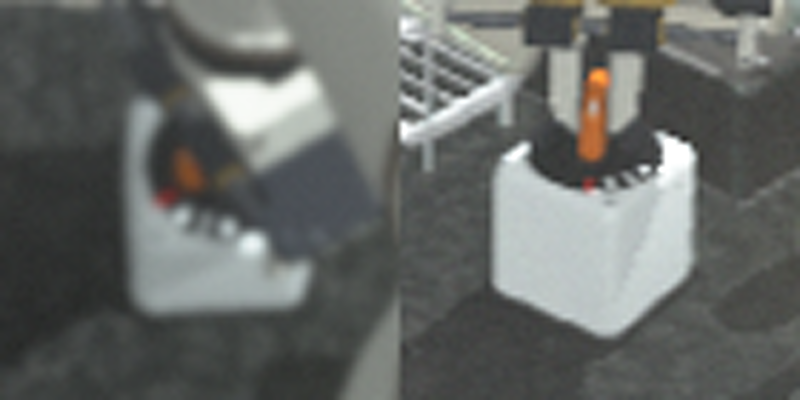

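The bar is held between the pads and points at the red mark, near (590,185) in the side crop.

```bash
python3 - <<'E'
from bench import manip
print(manip.hand_in(), manip.current_clock())
E
```

```text
the job is handed in; nothing more can be done
the job is handed in; nothing more can be done
```

I handed the job in at about 25 s on the robot's clock: the spotted mug stands at the dock (about 10 mm off by camera) with the carousel in its click, and the fingers hold the dial on the red third click (turned 1.08 rad); the call gave no verdict.

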